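# Run white insulator beads out of the field-bench hopper

### The arm

A 7-joint arm with a two-finger parallel gripper is mounted at the origin on the work surface. World frame = base frame: x ahead of the robot, y to its left, z up, the work surface at z = 0. Lengths are in m, angles in rad, forces in N, time in s.
With the tool pointing down it reaches from about 0.375 to 0.925 m from the base axis. Payload 3.1 kg.
Tool frame: the origin (TCP) lies between the finger pads; the fingertips stand 19 mm ahead of it and the grasp point (between the pads) is the TCP; z points along the fingers, y is the line along which they close (so a half turn about z gives the same grasp; the last joint's range is limited). The gripper opens to 85 mm and grips with 20 to 120 N. Pads are 22 mm wide; open, the fingers measure 114 mm over their backs; the gripper's body (76 mm by 85 mm) begins 54 mm behind the grasp point. The pads swing forward as they close: fully open they stand 13 mm farther back than shut.
Start: joints at [-1.323, 0.383, 0.044, 1.598, -0.018, 1.161, -0.05], TCP at [0.22, 0.612, 0.25] pointing down, gripper open.
Joint ranges: [-2.61, 2.61], [-0.41, 2.15], [-1.48, 1.57], [0, 2.5], [-1.57, 4.71], [0.05, 1.97], [-2.85, 2.85]. Speed limits (rad/s): [2.79, 2.79, 3.14, 3.14, 3.14, 3.14, 3.14].

### API

Orientations are given as a unit quaternion [x, y, z, w].
In Python, from bench import move_ptp, movel, move_j, move_gripper, pause, inverse_kinematics, read_camera, camera_params, MotionError, sign_off, look_for, tip_of, read_time_s, read_qpos, read_joint_vel, read_effort, read_eef_pos, read_tcp_rot, read_ft_force, read_ft_torque, read_finger_gap, read_grasp_force gives the robot as it stands. Calls block until the motion is done:
- move_ptp(position, orientation): joint-space move of the TCP to a pose.
- movel(position, orientation=None, speed=0.15): straight line of the TCP; orientation=None keeps the orientation; speed is the mean speed in m/s.
- move_j(angles): joint-space move.
- move_gripper(opening, effort=None): finger opening in m; effort is the grip in N (None keeps the last); returns when the fingers have stopped.
- pause(seconds).
- inverse_kinematics(position, orientation): joint angles nearest the present ones, or None.
- read_camera(name): name is "side" or "top"; returns the picture (420x560x3 uint8, red, green, blue); there is no depth.
- camera_params(name): a dict with "K" (3x3 intrinsics, pixels), "camera_from_world" (4x4, takes a point from world to camera coordinates). Camera axes: x right, y down, z forward; pixel columns grow to the right and rows downward; lengths in m; the calibration is good to about 2 mm. A picture is of the moment at which its call begins. camera_params takes no time and is no camera call.
A pose or a line that the arm cannot do raises MotionError and nothing moves.
- sign_off(): hands the job in; it is judged then, once.
Trained networks look in the newest picture that a camera, given by its name, has taken for a name from the list of things; names that differ only in an ending like _2 or _b are one class to them, and where a whole thing is asked for, a point or a joint stands for the part that bears it (a point fixed in the world has none). Each returns a list of dicts, best first, with "confidence" (0 to 1); they miss things now and then, are a little off and sometimes report something else, mostly with a low value. They report only what shows in the picture. A call takes as long as a camera call. They do not tell look-alikes from the thing itself.
- look_for(camera, name): "at" ([column, row] in pixels, amid what is visible of it).
- tip_of(camera, name): "at" ([column, row] in pixels: a listed point, or the origin of a listed thing).
Readings, each from a call of its own:
- read_time_s(): time.
- read_qpos(): joint angles.
- read_joint_vel(): joint speeds.
- read_effort(): joint torques, N m.
- read_eef_pos(): TCP position.
- read_tcp_rot(): TCP orientation.
- read_ft_force(): force on the tool from outside, world axes, zero at the start.
- read_ft_torque(): the same for the moment, N m.
- read_finger_gap(): finger opening in m.
- read_grasp_force(): force on a finger pad.
Only numpy, scipy, OpenCV 4.12 (cv2) and the standard library are available. Lean on these libraries where they do the work, as an engineer would, in place of code of your own. Each camera call takes 0.05 s, during which the arm holds its last target. There are 200 camera calls.

### The job

Pull open the red-handled slide gate under the hopper so that all three white insulator beads roll out into that hopper's tray, and once they are all in the tray push the gate fully shut again and let go of it. Leave the gate of the other hopper, the one with the blue handle, shut.

Things in the scene. Friction and masses are not known exactly. Their poses are not given: they have to be found in the camera images.
- red_gate (a joint): Slide gate in the base of the hopper with the white beads; it carries the red handle. In m: 0 = fully shut (pushed in to its stop), 0.070 = fully open (pulled out to its stop, towards the robot). Slides level with about 3 N of friction and stays where left; starts within 5 mm of shut. It closes a 60 mm long opening: pulled 60 mm or more, the beads are in the tray within about 2 s.
- red_handle (a point): Middle of the red handle, an upright block 20 mm (x) by 36 mm (y), 56 mm tall, on the gate's level tongue; 132 mm above the table, 24 mm below the block's top, 32 mm above the tongue. Moves with the gate. z is up, x points level to the hopper: the gate opens along -x, shuts along +x. The hopper's rim, 182 mm above the table, is about 90 mm away along +x when shut.
- red_hopper: Aluminium hopper with the red-handled gate, fixed, 182 mm high; funnel rim about 110 x 104 mm. Origin on the table under its 60 x 54 mm throat; x points level from handle to hopper to tray, z up. The handle is at x = -150 mm with the gate shut. The hopper's blue sheet-metal tray, open on top, walls 42 mm high, spans x = 53 to 167 mm, y = -53 to 53 mm; a ramp under the gate leads into it.
- blue_gate (a joint): Gate of the other, otherwise identical hopper (brown beads, blue handle); same meaning of values. It starts within 5 mm of shut and is to stay shut.
- white_bead1_center (a point): Centre of white ceramic insulator bead 1 of 3, a ball of 24 mm diameter, about 18 g. It starts lying on the shut red gate in the hopper's throat, its centre 112 mm above the table; in the tray its centre is 16 to 24 mm above the table.
- white_bead2_center (a point): Centre of white ceramic insulator bead 2 of 3, a ball of 24 mm diameter, about 18 g. It starts lying on the shut red gate in the hopper's throat, its centre 112 mm above the table; in the tray its centre is 16 to 24 mm above the table.
- white_bead3_center (a point): Centre of white ceramic insulator bead 3 of 3, a ball of 24 mm diameter, about 18 g. It starts lying on the shut red gate in the hopper's throat, its centre 112 mm above the table; in the tray its centre is 16 to 24 mm above the table.
Things that resemble listed ones, but are neither listed nor needed, are in the scene too. Leave any black look-alike of the part that bears white_bead2_center alone.

How it is judged:
On the way:
1. the red gate is open and all three white beads lie in the red-handled hopper's tray (value of joint red_gate above 0.02 m and x of white_bead1_center in the frame of red_hopper between 0.05 and 0.175 m and y of white_bead1_center in the frame of red_hopper between -0.06 and 0.06 m and height (world z) of each of white_bead1_center, white_bead2_center, white_bead3_center below 0.045 m and x of white_bead2_center in the frame of red_hopper between 0.05 and 0.175 m and y of white_bead2_center in the frame of red_hopper between -0.06 and 0.06 m and x of white_bead3_center in the frame of red_hopper between 0.05 and 0.175 m and y of white_bead3_center in the frame of red_hopper between -0.06 and 0.06 m), for 0.2 s.
At the end, for the whole second after the job is handed in: The red gate is at rest within 10 mm of fully shut, all three white beads are in the red-handled hopper's tray (centres 50 to 175 mm in front of the hopper's origin along its x, within 60 mm sideways, and below 45 mm height), and the blue gate is within 15 mm of shut (value of joint red_gate below 0.01 m and velocity of joint red_gate between -0.01 and 0.01 m/s and value of joint blue_gate below 0.015 m and x of white_bead1_center in the frame of red_hopper between 0.05 and 0.175 m and y of white_bead1_center in the frame of red_hopper between -0.06 and 0.06 m and height (world z) of each of white_bead1_center, white_bead2_center, white_bead3_center below 0.045 m and x of white_bead2_center in the frame of red_hopper between 0.05 and 0.175 m and y of white_bead2_center in the frame of red_hopper between -0.06 and 0.06 m and x of white_bead3_center in the frame of red_hopper between 0.05 and 0.175 m and y of white_bead3_center in the frame of red_hopper between -0.06 and 0.06 m); the robot touches nothing.
It fails at once if the blue gate is pulled open more than 15 mm (value of joint blue_gate above 0.015 m).
It also fails if it takes over 32 s, if anything falls off the work surface, if the arm or the gripper's body presses on something with over 40 N, if the wrist force passes 120 N, or if a joint passes its speed limit or range.

## Working session

There is one attempt and no reset: what is moved stays moved. The work goes in short steps, each a Python script; the robot and the scene stay as the last script left them, time stands still between calls to the robot, and variables do not carry over. Pictures are saved under pics/ and viewed, at most 10 in all, crops included, and the job is handed in when it is done.

```bash
mkdir -p pics
python3 - <<'E'
from bench import *
import cv2,numpy as np
for c in("top","side"):
    cv2.imwrite(f"pics/{c}0.png",read_camera(c)[:,:,::-1])
    for n in("red_handle","red_hopper"):
        print(c,n,[(np.round(d["at"]),round(d["confidence"],2)) for d in tip_of(c,n)])
    p=camera_params(c);print(np.round(p["K"],1).tolist(),np.round(p["camera_from_world"],3).tolist())
print(read_time_s(),read_tcp_rot(),read_finger_gap())
E
```

```text
top red_handle [(array([168., 268.]), 0.95)]
top red_hopper [(array([193., 202.]), 0.56)]
[[429.8, 0.0, 282.2], [0.0, 429.8, 205.5], [0.0, 0.0, 1.0]] [[0.008, -1.0, 0.022, -0.009], [-0.992, -0.011, -0.128, 0.63], [0.128, -0.021, -0.992, 0.846], [0.0, 0.0, 0.0, 1.0]]
side red_handle [(array([342., 285.]), 0.61)]
side red_hopper [(array([262., 321.]), 0.81)]
[[507.3, 0.0, 282.9], [0.0, 507.3, 216.1], [0.0, 0.0, 1.0]] [[-0.997, -0.074, -0.003, 0.614], [-0.048, 0.673, -0.738, 0.1], [0.056, -0.736, -0.675, 1.047], [0.0, 0.0, 0.0, 1.0]]
0.3 [ 1.71993089e-01  9.85098033e-01 -4.87599390e-04 -7.29885654e-05] 0.08484539719215475
```

View pics/top0.png

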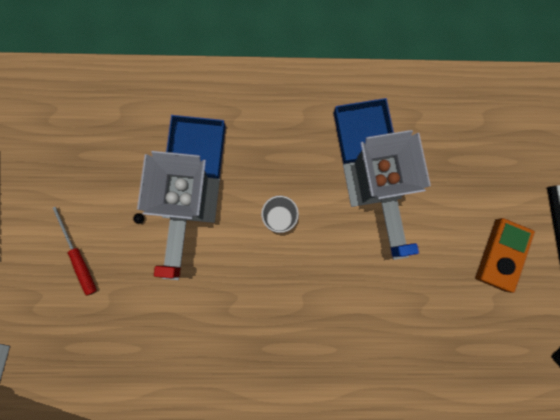

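View pics/side0.png

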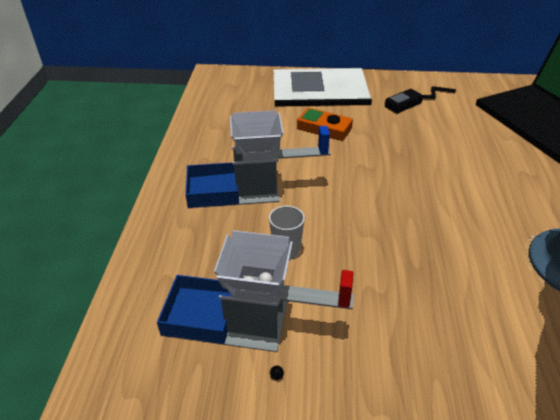

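The top view shows the red handle at (167,272), with its hopper holding the white beads at (178,192) and its tray at (196,147). The blue handle is at (405,251) and belongs to the hopper with brown beads. The side view shows the red handle at (345,288). The red-handled gate fits because the white beads lie in its hopper. The black ball at (138,218), the cup at (280,215) and the red screwdriver at (80,270) are not needed.

```bash
cat > h.py <<'E'
from bench import *
import cv2,numpy as np
from scipy.optimize import least_squares
def proj(c,P):
    p=camera_params(c);T=np.array(p["camera_from_world"]);q=(np.atleast_2d(P)@T[:3,:3].T+T[:3,3])@np.array(p["K"]).T
    return q[:,:2]/q[:,2:]
def tip(c,n):
    read_camera(c)
    r=tip_of(c,n);return r[0]["at"] if r else None
E
python3 - <<'E'
from h import *
obs=[]
for c in("top","side"):
    for n in("red_handle","red_hopper"):
        a=np.median([x for x in(tip(c,n) for _ in range(3)) if x is not None],axis=0);obs.append((c,n,a))
def model(v,n):
    return [v[0],v[1],.132] if n=="red_handle" else [v[0]+v[3]*np.cos(v[2]),v[1]+v[3]*np.sin(v[2]),0]
f=lambda v:np.concatenate([(proj(c,model(v,n))[0]-a)*(1 if n=="red_handle" else .5) for c,n,a in obs]+[[(v[3]-.1525)/.002]])
s=least_squares(f,[.45,.25,0,.15],loss="soft_l1");print(np.round(s.x,4),np.round(f(s.x),1),obs)
v=s.x
R=np.array([[np.cos(v[2]),-np.sin(v[2])],[np.sin(v[2]),np.cos(v[2])]])
def W(x,y,z): return [*(v[:2]+R@[x,y]),z]
hd=[W(a,b,z) for z in(.100,.156) for a,b in((-.01,-.018),(.01,-.018),(.01,.018),(-.01,.018))]
ox=v[3]
extra=[W(ox+a,b,.182) for a,b in((-.055,-.052),(.055,-.052),(.055,.052),(-.055,.052))]
tr=[W(ox+a,b,.042) for a,b in((.053,-.053),(.167,-.053),(.167,.053),(.053,.053))]
ims=[]
for c,(x,y) in(("top",(110,100)),("side",(150,210))):
    im=cv2.resize(read_camera(c)[y:y+195,x:x+210,::-1],None,fx=3,fy=3,interpolation=2)[:,:390*2]
    for pts,col in((hd,(0,255,0)),(extra,(0,255,255)),(tr,(255,255,0))):
        for q in (proj(c,pts)-[x,y]+.5)*3: cv2.circle(im,tuple(int(k) for k in q),3,col,1)
    ims.append(cv2.resize(im,(400,371)))
cv2.imwrite("pics/fit.png",np.hstack(ims))
E
```

```text
[ 0.4985  0.2035 -0.0871  0.1502] [-0.2  1.5  0.1 -1.2 -0.1 -0.1 -1.1 -0.2 -1.2] [('top', 'red_handle', array([168.25, 268.4 ])), ('top', 'red_hopper', array([191.8, 200.8])), ('side', 'red_handle', array([344.4, 286.4])), ('side', 'red_hopper', array([259.9, 322.5]))]
```

View pics/fit.png

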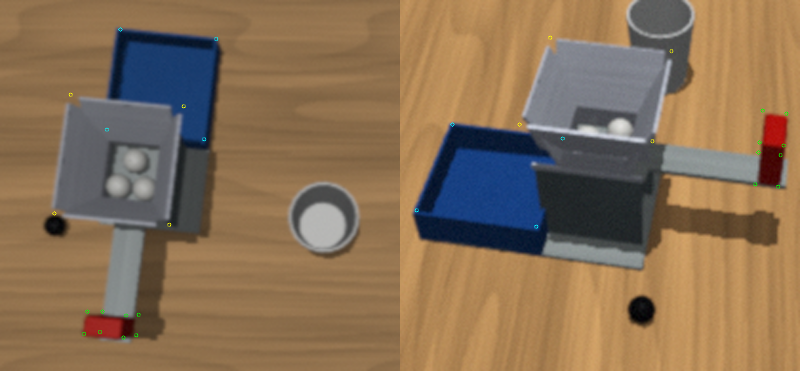

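The crop confirms the choice: the red handle sits on the hopper with the three white beads, and the fitted outlines agree to within about 2 mm. I'll grip and pull.

```bash
cat >> h.py <<'E'
v=np.array([.4985,.2035]);yaw=-.087;d=np.array([np.cos(yaw),np.sin(yaw)])
ph=np.pi+yaw;Q=[np.cos(ph/2),np.sin(ph/2),0,0]
def at(x,z): return [*(v+d*x),z]
def st(s): print(s,round(read_time_s(),2),np.round(read_eef_pos(),4),"F",np.round(read_ft_force(),1),"gap",round(read_finger_gap(),4),"grip",round(read_grasp_force(),1))
E
python3 - <<'E'
from h import *
move_ptp(at(0,.26),Q);st("above")
movel(at(0,.139),speed=.12);st("down")
move_gripper(.03,30);st("grip")
if .032<read_finger_gap()<.042:
    movel(at(-.064,.139),speed=.05);st("pulled")
    pause(2)
    st("wait")
ims=[read_camera(c)[y:y+210,x:x+210,::-1] for c,x,y in(("top",90,100),("side",150,200))]
cv2.imwrite("pics/open.png",cv2.resize(np.hstack(ims),(800,400)))
E
```

```text
above 3.4 [0.4981 0.2051 0.26  ] F [ 0.8 -0.5  0.2] gap 0.0855 grip 0.0
down 4.56 [0.4993 0.2039 0.1398] F [ 0.5  0.1 -0.3] gap 0.0855 grip 0.0
grip 5.07 [0.499  0.2055 0.1399] F [-1.4  4.3  3.9] gap 0.0354 grip 35.5
pulled 6.5 [0.4364 0.211  0.1399] F [1.9 6.1 1.3] gap 0.0355 grip 35.3
wait 8.5 [0.4363 0.211  0.1399] F [2.1 6.2 2.2] gap 0.0358 grip 35.3
```

View pics/open.png

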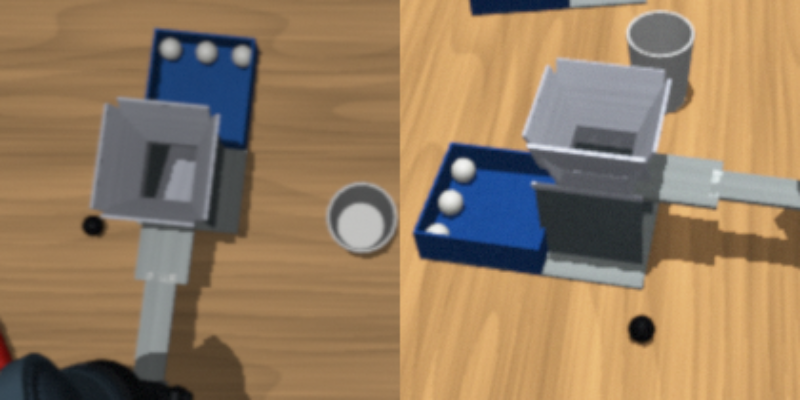

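The picture shows all three white beads at the far end of the red hopper's tray, at (170,48), (206,52) and (242,55) in the crop, and the throat is empty. Next I'll push the gate shut, feeling for the stop.

Run:
```python
from h import *
movel(at(-.002,.139),speed=.05);st("near")
for x in np.arange(0,.0081,.001):
    movel(at(x,.139),speed=.03);F=np.array(read_ft_force()[:2])@d
    print(round(x,3),round(F,1),np.round(read_eef_pos(),4))
    if F<-15: break
st("shut")
move_gripper(.085);st("open")
movel(at((np.array(read_eef_pos()[:2])-v)@d,.26),speed=.12);st("up")
move_ptp([.3,.45,.28],Q);st("away")
ims=[read_camera(c)[y:y+210,x:x+210,::-1] for c,x,y in(("top",90,100),("side",150,200))]
cv2.imwrite("pics/shut.png",cv2.resize(np.hstack(ims),(800,400)))
```

```text
near 9.99 [0.4968 0.2057 0.1399] F [-1.7  5.8  3.9] gap 0.0356 grip 35.6
0.0 -0.8 [0.4988 0.2055 0.1399]
0.001 -2.4 [0.4996 0.2054 0.1399]
0.002 -2.8 [0.5004 0.2054 0.1399]
0.003 -4.5 [0.5005 0.2054 0.14  ]
0.004 -6.6 [0.5005 0.2054 0.1399]
0.005 -8.3 [0.5005 0.2054 0.1399]
0.006 -11.5 [0.5006 0.2054 0.1398]
0.007 -12.4 [0.5006 0.2054 0.1398]
0.008 -13.8 [0.5006 0.2054 0.1398]
shut 12.24 [0.5006 0.2054 0.1398] F [-13.5   4.8  17.3] gap 0.0356 grip 37.1
open 12.78 [0.5066 0.2022 0.1387] F [ 0.4 -0.3  0.3] gap 0.0849 grip 0.0
up 13.94 [0.506  0.2025 0.259 ] F [ 0.8 -1.1 -0.3] gap 0.0847 grip 0.0
away 15.17 [0.3018 0.4486 0.2797] F [-0.2 -1.2  0.7] gap 0.085 grip 0.0
```

View pics/shut.png

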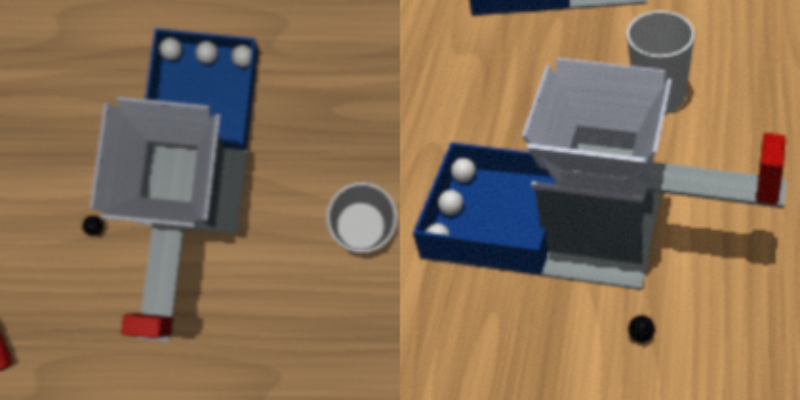

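The gate stopped hard against its stop and the throat is closed. The red handle is free at (147,325), and all three beads are still in the tray.

```bash
python3 -c "
from bench import *
print(sign_off())"
```

```text
the job is handed in; nothing more can be done
None
```

The job is handed in: all three white beads are in the red hopper's tray, the red gate is pushed to its stop and released, and the arm never went near the blue gate; it took about 15 s of the 32 s, and no verdict came back.

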